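Press the cover home on a food tin with a toggle lidding press

TASK

The push-on cover of the food tin in the lidding press stands proud. Take the press's black grip, parked under the jar shelf, swing the clamp arm over centre and all the way down onto the cover so that the cover is pressed fully home, then swing the arm back to its parked stop and let go. Work only through the clamp arm: do not touch the tin or its cover with the gripper, leave the tin standing in its nest, and do not knock or shift the two jars on the shelf.

Things in the scene. Friction and masses are not known exactly. Their poses are not given: they have to be found in the camera images.
- station: Lidding press, fixed to the worktop: wooden base board 260 x 200 x 12 mm (x -60 to +200 mm) with an aluminium nest ring (92 mm across, 10 mm high), a steel hinge post and a wooden shelf at the rear on two 12 mm side panels 176 mm apart. Origin: on the worktop below the nest's centre; -x is its front (to the robot), +x its rear, z up.
- shelf_edge (a point): Middle of the lower front edge of the shelf board (board 70 mm deep, 200 wide, 12 thick), 316 mm above the worktop, x = 132 mm in the station's frame. The parked grip lies 105 mm below and 17 mm in front of it, so it cannot be taken from straight above: come in with the tool leaning 25 to 45 degrees from vertical, wrist towards the front.
- nest (a point): Centre of the nest's floor, 12 mm above the worktop; same axes as the station.
- pivot (a point): Middle of the clamp arm's hinge axis: at x = 58, y = 0, z = 86 mm in the station's frame. The axis is horizontal, along the station's y.
- clamp_arm (a joint): How far the arm has swung (rad): 0 = parked on its stop, leaning 25 degrees back past upright; grows as it swings up, forward and down; 2.0 = level, pointing to the station's front. With a = 2.0 - value the grip is 138*cos(a) mm in front of and 138*sin(a) mm above the pivot. A spring drives it to parked below about 1.0, to closed above (3 to 4 N at the grip). With the cover home it rests near 1.98.
- grip (a point): Centre of the grip: black barrel 34 mm in diameter, 46 mm long, its axis parallel to the hinge, at the free end of a flat steel arm 16 mm wide and 14 thick, 138 mm from the pivot. It can be held across its flat ends (46 mm apart) and the fingers may pivot on it. A rubber pad 32 mm across sits under the arm 58 mm from the pivot and meets the cover's middle.
- tin: Food tin, 75 mm in diameter and 58 mm tall, standing loose in the nest (3 mm play all round). Origin: centre of its underside; z up.
- cover (a joint): How far the plain white push-on cover (81 mm across) stands above its seat on the tin, m: 0 = fully home; starts 0.008 to 0.012. It is stiff: about 12 N on it moves it down (about 5 N at the grip, less what the spring gives), and it stays where it is left.
- cover_top (a point): Centre of the cover's upper face; 62 mm above the tin's underside when home.
- spice_red: Spice jar with ochre lid, 42 mm across and 106 mm tall, standing loose on the shelf. Origin: centre of its underside.
- spice_green: Spice jar with black lid, 40 mm across and 105 mm tall, standing loose on the shelf. Origin: centre of its underside.

How it is judged (in metres and radians):
On the way:
1. the clamp arm is down on the cover and the cover is home (value of joint clamp_arm above 1.92 rad and value of joint cover below 0.003 m), for 0.2 s.
At the end, for the whole second after the job is handed in: The cover is within 3 mm of fully home, the tin stands upright (within 0.08 rad) and still in its nest (within 10 mm of its centre), and the clamp arm rests parked (within 0.15 rad of its stop) (value of joint cover below 0.003 m and horizontal distance between tin and nest below 0.01 m and angle between tin's own z axis and vertical below 0.08 rad and value of joint clamp_arm below 0.15 rad and velocity of joint clamp_arm between -0.05 and 0.05 rad/s and linear speed of tin below 0.02 m/s); the robot touches nothing.
It fails at once if the robot touched the tin or its cover (contact force between any of the fingers, the arm and tin above 1 N).
It fails at once if a jar on the shelf was knocked over or shoved (distance of spice_red from where it was at the start of the episode above 0.03 m or angle between spice_red's own z axis and vertical above 0.3 rad).
It fails at once if a jar on the shelf was knocked over or shoved (distance of spice_green from where it was at the start of the episode above 0.03 m or angle between spice_green's own z axis and vertical above 0.3 rad).
It also fails if it takes over 45 s, if anything falls off the work surface, if the arm or the gripper's body presses on something with over 40 N, if the wrist force passes 120 N, or if a joint passes its speed limit or range.

ROBOT

A 6-joint arm with a two-finger parallel gripper is mounted at the origin on a cart in front of the work surface, level with it; the furniture and walls round the work are solid. World frame = base frame: x ahead of the robot, y to its left, z up, the work surface at z = 0. Lengths are in m, angles in degrees, forces in N, time in s.
With the tool pointing down it reaches from about 0.35 to 0.875 m from the base axis. Payload 4.2 kg.
Tool frame: the origin (TCP) lies on the centre line of the jaws, within the pads' length; the fingertips stand 11 mm ahead of it and the grasp point (between the pads) lies 8 mm behind it; y points along the fingers, z is the direction in which the jaws open and shut, and the axes are right-handed (so a half turn about y gives the same grasp; the last joint's range is limited). The gripper opens to 87 mm and grips with 3 to 60 N. Pads are 19 mm wide; open, the fingers measure 117 mm over their backs; the gripper's body (75 mm by 190 mm) begins 51 mm behind the grasp point.
Start: joints at [-58.694, 22.042, 0.453, 0, -68.411, -14.817], TCP at [0.177, -0.599, 0.234] pointing down, gripper open.
Joint ranges: [-179.83, 179.83], [-69.29, 118.12], [-61.27, 80.66], [-181.25, 117.63], [-171.15, -9.14], [-177.46, 177.46]. Speed limits (degrees/s): [159.86, 159.86, 180, 180, 180, 180].

INTERFACE

Orientations are given as a 3x3 rotation matrix whose columns are the frame's x, y, z axes.
In Python, from station import r, optics gives the robot as it stands. The module is installed in compiled form; this text tells all that it offers.
- The arm moves only by the tool step_arm, never from a script. Its argument "moves" is a list that holds one entry, the list of rows, each a list of 7 numbers: the turn, a rotation vector about the tool's x, y, z in rad, then the shift along the tool's x, y, z in cm, then the opening in per cent of the stroke, from 0 (shut) to 100 (fully open). A call has exactly 5 rows; each row is the pose to reach, as a shift and turn from the pose commanded when the call began, along the tool's axes at that moment; what a row does not reach only later rows make up. A row lasts 1/12 s, in which the tool goes at most 41.7 mm and 7.16 degrees, less where a joint would pass 70% of its speed; a pose out of reach is approached as far as the arm can. A call with a gripper value outside its range is refused whole. The fingers move at their own pace and stop on an object; the grip force is fixed at half the most. Time passes only in rows, so rows that repeat a pose let the fingers close, or fill a call up. It gives the time, the measured TCP pose, the force and the opening at its end, in the units of the state.
- r.sense(): the state, without advancing time (a new reading comes with each control period).
- optics.capture(name): name is "scene" or "top" or "wrist"; returns a dict with "image" (384x512x3 uint8, red, green, blue), "fov_y" (degrees; the focal length in pixels is half the picture's height over the tangent of half this angle, whatever the lens; pixels are square), "cx", "cy" (the principal point, pixels), "cam_to_world" (4x4, takes a point from camera to world coordinates). Camera axes: x right, y down, z forward; pixel columns grow to the right and rows downward; lengths in m; the calibration is good to about 2 mm. A picture is of the moment at which its call begins. There is no depth.
- r.finish_job(): hands the job in, once; it reports no verdict.
The state is a dict: "time_s": time; "joints": joint angles; "joint_velocities": joint speeds; "effort": joint torques, N m; "tcp_pos": TCP position; "ee_rot": TCP orientation; "wrist_force": force on the tool from outside, world axes, zero at the start; "moment": the same for the moment, N m; "gripper_width": opening from 0.0 (shut) to 1.0 (fully open).
Only numpy, scipy, OpenCV 4.12 (cv2) and the standard library are available. Lean on these libraries where they do the work, as an engineer would, in place of code of your own. Each camera call takes 0.05 s, during which the arm holds its last target.

## Working session

There is one attempt and no reset: what is moved stays moved. The work goes in short steps, Python scripts to look and compute and a tool call to move; the robot and the scene stay as the last step left them, time stands still between calls to the robot, and variables do not carry over. Pictures are saved under pics/ and viewed, and the job is handed in when it is done.

Besides the shell and the picture viewer there is one more tool, called after "Call:" as a command line: name --argument value ..., lists and objects as JSON in quotes. step_arm: Moves the arm, as the interface text tells. Its arguments: {"type":"object","properties":{"moves":{"type":"array"}},"required":["moves"]}

```bash
mkdir -p pics; cat > h.py <<'E'
import numpy as np,cv2
from station import r,optics
def cap(n,tag):
    c=optics.capture(n); cv2.imwrite(f'pics/{tag}.png',cv2.cvtColor(c['image'],cv2.COLOR_RGB2BGR)); 
    np.save(f'pics/{tag}.npy',{k:c[k] for k in c},allow_pickle=True); return c
def load(tag): return np.load(f'pics/{tag}.npy',allow_pickle=True).item()
def ray(c,u,v):
    f=c['image'].shape[0]/2/np.tan(np.radians(c['fov_y']/2))
    T=np.array(c['cam_to_world']); d=T[:3,:3]@np.array([(u-c['cx'])/f,(v-c['cy'])/f,1]); return T[:3,3],d/np.linalg.norm(d)
def onz(c,u,v,z):
    o,d=ray(c,u,v); return o+d*(z-o[2])/d[2]
def proj(c,p):
    f=c['image'].shape[0]/2/np.tan(np.radians(c['fov_y']/2))
    T=np.array(c['cam_to_world']); q=T[:3,:3].T@(np.array(p)-T[:3,3]); return q[0]/q[2]*f+c['cx'],q[1]/q[2]*f+c['cy']
def tri(c1,p1,c2,p2):
    o1,d1=ray(c1,*p1);o2,d2=ray(c2,*p2)
    A=np.array([d1,-d2]).T; s=np.linalg.lstsq(A,o2-o1,rcond=None)[0]
    a,b=o1+s[0]*d1,o2+s[1]*d2; return (a+b)/2,np.linalg.norm(a-b)
E
python3 - <<'E'
from h import *
for n in['scene','top','wrist']:
    c=cap(n,n+'0'); print(n,c['fov_y'],c['cx'],c['cy'],np.round(c['cam_to_world'],3).tolist())
print(r.sense())
E
```

```text
scene 47.18527062465964 255.58840712701385 201.9486028646944 [[-0.661, -0.646, 0.381, 0.258], [-0.75, 0.562, -0.348, 0.522], [0.011, -0.516, -0.856, 0.987], [0.0, 0.0, 0.0, 1.0]]
top 44.20301503258803 257.5687229624464 195.4316151519146 [[0.021, -0.983, 0.18, 0.438], [-1.0, -0.018, 0.015, 0.177], [-0.012, -0.18, -0.984, 1.223], [0.0, 0.0, 0.0, 1.0]]
wrist 70.7843447493986 256.79407233590314 189.12421049009652 [[-0.284, 0.92, 0.27, 0.103], [0.959, 0.272, 0.081, -0.621], [0.001, 0.282, -0.959, 0.384], [0.0, 0.0, 0.0, 1.0]]
{'time_s': 0.15, 'joints': array([-5.86952937e+01,  2.20816757e+01,  3.97800753e-01, -1.98877923e-02,
       -6.84091284e+01, -1.48178933e+01]), 'joint_velocities': array([ 0.04108428, -0.13554629,  0.23818579,  0.0935308 ,  0.0658218 ,
       -0.02426636]), 'effort': array([ 1.09317841e-04, -3.91052771e+01,  1.87587780e+01,  4.22231108e+00,
        1.23936706e-02, -1.37831380e-04]), 'tcp_pos': array([ 0.17728086, -0.5988889 ,  0.23270195]), 'ee_rot': array([[ 9.58921363e-01, -5.67628907e-04, -2.83671460e-01],
       [ 2.83672009e-01,  1.55458169e-03,  9.58920108e-01],
       [-1.03320314e-04, -9.99998631e-01,  1.65174203e-03]]), 'wrist_force': array([ 0.34100132, -0.42593124, -0.04088171]), 'moment': array([0.02055709, 0.0128023 , 0.02679065]), 'gripper_width': 0.9984792686307522}
```

View pics/scene0.png

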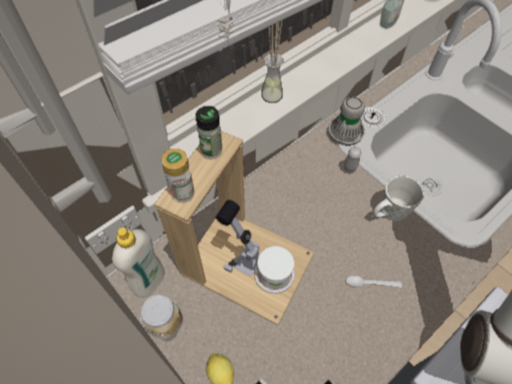

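View pics/top0.png

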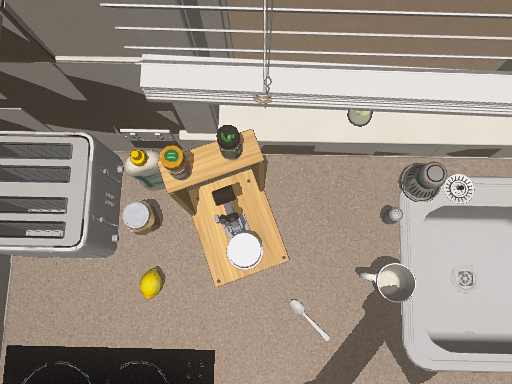

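View pics/wrist0.png

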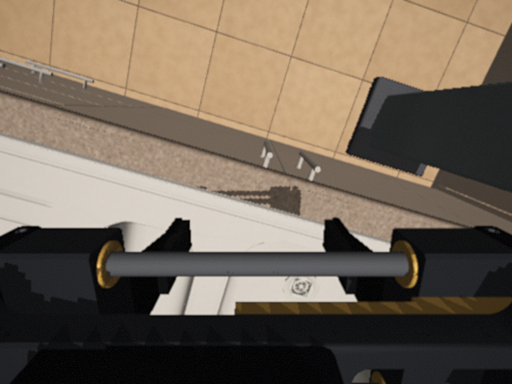

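The top view shows the press turned: cover near (244,250), grip near (225,194), front board corners near (218,285) and (288,262), jars near (172,158) and (229,140). In the scene view the grip is near (229,212). I'll enlarge both for exact pixels.

```bash
python3 - <<'E'
from h import *
a=cv2.imread('pics/top0.png')[120:295,150:300]; cv2.imwrite('pics/topz.png',cv2.resize(a,None,fx=3.4,fy=3.4,interpolation=cv2.INTER_CUBIC))
a=cv2.imread('pics/scene0.png')[100:325,155:320]; cv2.imwrite('pics/scenez.png',cv2.resize(a,None,fx=2.6,fy=2.6,interpolation=cv2.INTER_CUBIC))
E
```

```text
(no output)
```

View pics/topz.png

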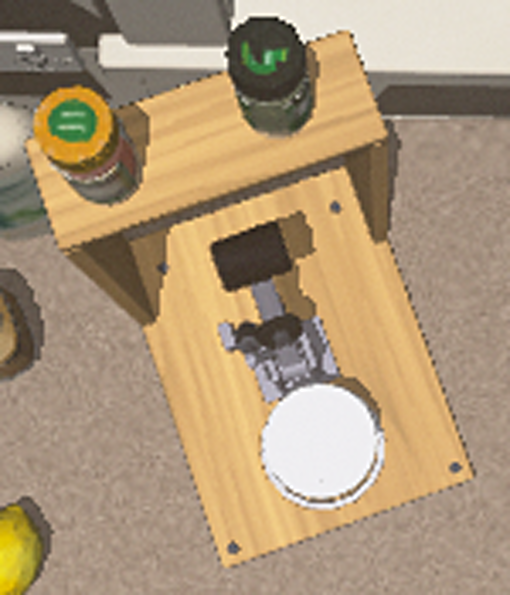

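View pics/scenez.png

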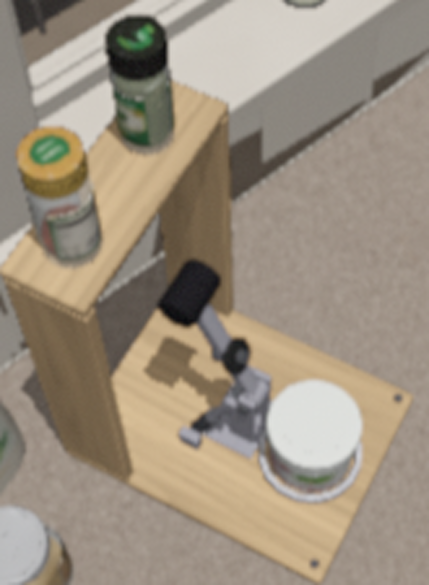

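```bash
python3 - <<'E'
from h import *
t=load('top0');s=load('scene0')
Z=lambda u,v:(150+u/3.4,120+v/3.4)
S=lambda u,v:(155+u/2.6,100+v/2.6)
# front corners
A=onz(t,*Z(226,567),.012);B=onz(t,*Z(473,477),.012)
A2=onz(s,*S(322,580),.012);B2=onz(s,*S(410,400),.012)
print(A,B,np.linalg.norm(A-B));print(A2,B2,np.linalg.norm(A2-B2))
C=onz(t,*Z(65,250),.328);D=onz(t,*Z(388,137),.328);print('shelf',C,D,np.linalg.norm(C-D))
C2=onz(s,*S(8,272),.328);D2=onz(s,*S(228,108),.328);print('scene',C2,D2)
E2=onz(s,*S(80,308),.328);print('scene front left',E2)
# cover by mask
for c,n,box in((t,'t',(225,225,265,275)),(s,'s',(250,240,300,285))):
    im=c['image'].astype(int);m=((im.min(2)>215)).astype(np.uint8);M=np.zeros_like(m);M[box[1]:box[3],box[0]:box[2]]=1;m*=M
    q=cv2.findContours(m,0,1)[0];q=max(q,key=cv2.contourArea);e=cv2.fitEllipse(cv2.convexHull(q));print(n,e,onz(c,*e[0],.084))
for c,n,box in((t,'t',(205,175,245,208)),(s,'s',(210,195,246,228))):
    im=c['image'].astype(int);m=((im.max(2)<60)).astype(np.uint8);M=np.zeros_like(m);M[box[1]:box[3],box[0]:box[2]]=1;m*=M
    q=cv2.findContours(m,0,1)[0];q=max(q,key=cv2.contourArea);e=cv2.minAreaRect(q);print(n,e)
    if n=='t':g=e[0]
    else: print('grip',tri(t,g,s,e[0]))
for o,d in((A,B),(A2,B2)):
    y=(A-B);y/=np.linalg.norm(y) 
    x=np.array([y[1],-y[0],0]); 
y=(A-B)/np.linalg.norm(A-B)*.5+(A2-B2)/np.linalg.norm(A2-B2)*.5;y[2]=0;y/=np.linalg.norm(y);x=np.array([y[1],-y[0],0])
print('yaw',np.degrees(np.arctan2(x[1],x[0])))
m=(A+B+A2+B2)/4; O=m+.06*x;O[2]=0;print('origin',O)
y3=(C-D);y3[2]=0;y3/=np.linalg.norm(y3);print('yaw shelf',np.degrees(np.arctan2(-y3[0],y3[1])), 'origin shelf',(C+D)/2-.132*x)
f=lambda p:O+p[0]*x+p[1]*y+np.array([0,0,p[2]])
G=f((.115,0,.211));print('grip pred',G, proj(t,G),proj(s,G))
print('shelf pred',f((.132,.1,.328)),f((.132,-.1,.328)))
E
```

```text
[0.42432809 0.2941348  0.012     ] [0.49414813 0.11199374 0.012     ] 0.19506461072473985
[0.42209474 0.29406266 0.012     ] [0.49094591 0.11800665 0.012     ] 0.1890402141709544
shelf [0.60267967 0.36144191 0.328     ] [0.67206706 0.17932375 0.328     ] 0.19488876852781958
scene [0.65828071 0.38537973 0.328     ] [0.66814863 0.18355209 0.328     ]
scene front left [0.60465666 0.36561622 0.328     ]
t ((244.23797607421875, 251.0301513671875), (35.08244323730469, 36.084259033203125), 162.4810028076172) [0.5106718  0.22357789 0.084     ]
s ((275.5550231933594, 262.7131042480469), (31.287328720092773, 33.80052185058594), 102.37158966064453) [0.51278921 0.22513816 0.084     ]
t ((218.46493530273438, 189.5190887451172), (2.6336867809295654, 13.886712074279785), 61.38954162597656)
s ((227.64401245117188, 212.29200744628906), (16.064367294311523, 24.15979766845703), 34.695152282714844)
grip (array([0.62569397, 0.27238915, 0.22035806]), np.float64(0.01750156045720491))
yaw 21.16627307822869
origin [0.51383141 0.22621401 0.        ]
yaw shelf 20.856942290673057 origin shelf [0.51427854 0.22272084 0.328     ]
grip pred [0.62107311 0.26773771 0.211     ] (np.float64(222.9893343103369), np.float64(195.91987296257918)) (np.float64(227.01190975944834), np.float64(213.27262248110307))
shelf pred [0.60081866 0.36712965 0.328     ] [0.6730338  0.18062235 0.328     ]
```

```bash
cat >> h.py <<'E'
from scipy.spatial.transform import Rotation as Ro
YAW=np.radians(21.0); O=np.array([.5135,.225,0])
xs=np.array([np.cos(YAW),np.sin(YAW),0]);ys=np.array([-np.sin(YAW),np.cos(YAW),0]);zs=np.array([0,0,1.])
def st(x,y,z): return O+x*xs+y*ys+z*zs
def tool(th):
    a=np.radians(th);yt=np.sin(a)*xs-np.cos(a)*zs;return np.array([np.cross(yt,ys),yt,ys]).T
def go(p,th,back=0.):
    "p=where grasp point should be (world); back=standoff"
    R=tool(th);tcp=p+R[:,1]*(.008-back);S=r.sense();R0=S['ee_rot']
    w=Ro.from_matrix(R0.T@R).as_rotvec();d=R0.T@(tcp-S['tcp_pos'])*100
    print('t',round(S['time_s'],2),'rot',w.round(3),'deg',np.degrees(np.linalg.norm(w)).round(1),'cm',d.round(2),'joints',S['joints'].round(1),'F',S['wrist_force'].round(1),'w',round(S['gripper_width'],3))
def stat():
    S=r.sense();g=S['tcp_pos']-S['ee_rot'][:,1]*.008-O
    print('t',round(S['time_s'],2),'grasp in station mm',(np.array([g@xs,g@ys,g@zs])*1000).round(1),'lean',np.degrees(np.arcsin(S['ee_rot'][:,1]@xs)).round(1),'F',S['wrist_force'].round(1),'w',round(S['gripper_width'],3),'J',S['joints'].round(1))
E
python3 - <<'E'
from h import *
t=load('top0');s=load('scene0')
g=tri(t,(223.8,195.6),s,(227.6,212.3));print('grip tri',g,'pred',st(.115,0,.211), proj(t,st(.115,0,.211)),proj(s,st(.115,0,.211)))
stat(); go(st(.115,0,.211),35,.12)
E
```

```text
grip tri (array([0.62152588, 0.26584264, 0.21224442]), np.float64(0.0001483891848412283)) pred [0.62086175 0.26621231 0.211     ] (np.float64(223.68554272527768), np.float64(196.02828679621118)) (np.float64(227.65956181150318), np.float64(212.9115353729269))
t 0.15 grasp in station mm [-609.1 -648.7  240.7] lean 0.0 F [ 0.3 -0.4 -0. ] w 0.998 J [-58.7  22.1   0.4  -0.  -68.4 -14.8]
t 0.15 rot [ 0.022 -0.077 -0.611] deg 35.3 cm [60.67 -6.9  69.88] joints [-58.7  22.1   0.4  -0.  -68.4 -14.8] F [ 0.3 -0.4 -0. ] w 0.998
```

Call:
step_arm --moves '[[[0,0,0,2.6,-0.5,3,100],[0,0,0,5.2,-1,6,100],[0,0,0,7.8,-2,9,100],[0,0,0,10.4,-3,12,100],[0,0,0,13,-4,15,100]]]'

```text
time_s: 0.57
tcp_pos: [0.2596, -0.4167, 0.2734]
ee_rot: [[0.959, -0.001, -0.283], [0.283, 0.001, 0.959], [-0.0, -1.0, 0.001]]
wrist_force: [1.1, 0.7, 0.7]
gripper_width: 1.002
```

Call:
step_arm --moves '[[[0,0,0,2.6,-0.5,3,100],[0,0,0,5.2,-1,6,100],[0,0,0,7.8,-2,9,100],[0,0,0,10.4,-3,12,100],[0,0,0,13,-4,15,100]]]'

```text
time_s: 0.98
tcp_pos: [0.3415, -0.2359, 0.314]
ee_rot: [[0.959, 0.0, -0.284], [0.284, 0.0, 0.959], [0.0, -1.0, 0.0]]
wrist_force: [1.5, -0.7, 0.1]
gripper_width: 0.996
```

Call:
step_arm --moves '[[[0,0,0,2.6,0,3,100],[0,0,0,5.2,0,6,100],[0,0,0,7.8,0,9,100],[0,0,0,10.4,0,12,100],[0,0,0,13,0,15,100]]]'

```text
time_s: 1.4
tcp_pos: [0.4237, -0.0551, 0.3137]
ee_rot: [[0.959, 0.001, -0.284], [0.284, 0.0, 0.959], [0.001, -1.0, 0.0]]
wrist_force: [1.7, -0.5, 0.1]
gripper_width: 0.995
```

```bash
python3 - <<'E'
from h import *
stat(); go(st(.115,0,.211),35,.12)
E
```

```text
t 1.4 grasp in station mm [-184.2 -229.3  321.7] lean 0.0 F [ 1.7 -0.5  0.1] w 0.995 J [ 14.6  -1.  -16.9  -0.  -74.  -88. ]
t 1.4 rot [ 0.024 -0.076 -0.61 ] deg 35.2 cm [21.63  1.12 24.69] joints [ 14.6  -1.  -16.9  -0.  -74.  -88. ] F [ 1.7 -0.5  0.1] w 0.995
```

Call:
step_arm --moves '[[[0.005,-0.015,-0.12,1.5,0,3.5,100],[0.01,-0.03,-0.24,3,0,7,100],[0.014,-0.045,-0.36,4.5,0,10.5,100],[0.019,-0.06,-0.48,6,0,14,100],[0.024,-0.076,-0.6,7.5,0,17.5,100]]]'

```text
time_s: 1.82
tcp_pos: [0.4457, 0.1212, 0.3149]
ee_rot: [[0.786, 0.509, -0.351], [0.295, 0.19, 0.936], [0.543, -0.84, -0.001]]
wrist_force: [1.6, -2.4, 0.7]
gripper_width: 1.003
```

```bash
python3 - <<'E'
from h import *
stat(); go(st(.115,0,.211),35,.12)
E
```

```text
t 1.82 grasp in station mm [-104.9  -72.6  321.6] lean 32.9 F [ 1.6 -2.4  0.7] w 1.003 J [  41.9  -14.   -41.9   21.4  -32.9 -126.4]
t 1.82 rot [ 0.005 -0.006 -0.037] deg 2.2 cm [12.    9.19  7.38] joints [  41.9  -14.   -41.9   21.4  -32.9 -126.4] F [ 1.6 -2.4  0.7] w 1.003
```

Call:
step_arm --moves '[[[0.001,-0.001,-0.007,2.4,1.8,1.5,100],[0.002,-0.002,-0.015,4.8,3.7,3,100],[0.003,-0.004,-0.022,7.2,5.5,4.5,100],[0.004,-0.005,-0.03,9.6,7.4,6,100],[0.005,-0.006,-0.037,12,9.2,7.4,100]]]'

```text
time_s: 2.23
tcp_pos: [0.5631, 0.2409, 0.2996]
ee_rot: [[0.769, 0.532, -0.355], [0.295, 0.198, 0.935], [0.567, -0.824, -0.004]]
wrist_force: [0.0, -1.1, 1.0]
gripper_width: 0.997
```

```bash
python3 - <<'E'
from h import *
stat(); go(st(.115,0,.211),35,.0)
cap('scene','s1');cap('wrist','w1');cap('top','t1')
E
```

```text
t 2.23 grasp in station mm [ 47.5  -2.9 306.2] lean 34.5 F [ 0.  -1.1  1. ] w 0.997 J [  42.2    3.5  -32.4   30.4  -24.6 -135.9]
t 2.23 rot [ 0.006 -0.001 -0.008] deg 0.6 cm [ 0.17 11.67  0.36] joints [  42.2    3.5  -32.4   30.4  -24.6 -135.9] F [ 0.  -1.1  1. ] w 0.997
```

View pics/s1.png

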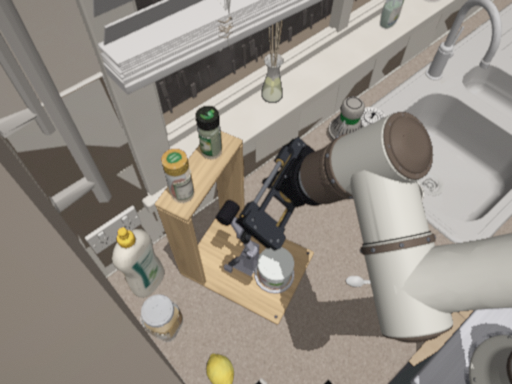

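View pics/w1.png

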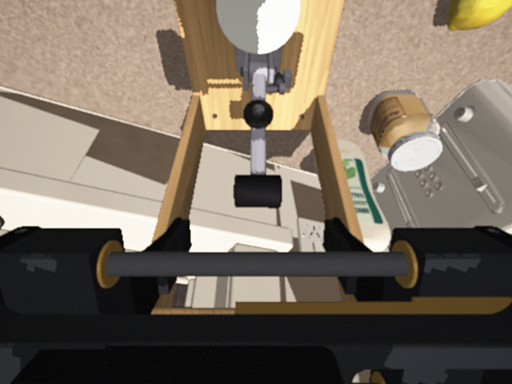

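The wrist view shows the grip at (258,191), centred between the fingers, and the scene view shows the gripper clear of the shelf and jars. I'm sliding in along the tool axis.

Call:
step_arm --moves '[[[0.002,0,-0.002,0.1,2,0.1,100],[0.004,0,-0.005,0.1,4,0.2,100],[0.006,-0.001,-0.008,0.2,6,0.3,100],[0.006,-0.001,-0.008,0.2,8,0.36,100],[0.006,-0.001,-0.008,0.2,9,0.36,100]]]'

```text
time_s: 2.8
tcp_pos: [0.6097, 0.2602, 0.2255]
ee_rot: [[0.768, 0.531, -0.358], [0.295, 0.202, 0.934], [0.568, -0.823, -0.002]]
wrist_force: [-0.0, 2.1, -0.3]
gripper_width: 1.0
```

```bash
python3 - <<'E'
from h import *
stat(); go(st(.115,0,.211),35,.0)
cap('scene','s2');c=cap('wrist','w2')
print(proj(c,st(.115,0,.211)))
E
```

```text
t 2.8 grasp in station mm [ 97.8  -1.6 232.1] lean 34.6 F [-0.   2.1 -0.3] w 1.0 J [  34.2   12.1  -38.9   56.2   -9.1 -156.8]
t 2.8 rot [ 0.002  0.    -0.007] deg 0.4 cm [0.22 2.71 0.17] joints [  34.2   12.1  -38.9   56.2   -9.1 -156.8] F [-0.   2.1 -0.3] w 1.0
(np.float64(260.4521322167229), np.float64(231.3544742295767))
```

View pics/w2.png

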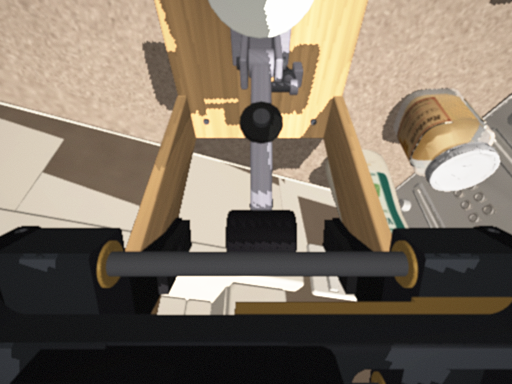

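The wrist view shows the grip at about (260,231), between the fingers. However, joint 5 is at the edge of its range (-9.1), so I'll ease the lean to 28° before the last bit.

```bash
python3 - <<'E'
from h import *
go(st(.115,0,.211),28,.03)
E
```

```text
t 2.9 rot [ 0.003 -0.001  0.116] deg 6.7 cm [ 0.4  -0.23  0.26] joints [  34.2   12.1  -38.8   55.8   -9.2 -156.5] F [ 0.2 -0.4 -0.4] w 1.0
```

Call:
step_arm --moves '[[[0.001,0,0.03,0,-0.3,0.05,100],[0.002,0,0.06,0,-0.3,0.1,100],[0.003,-0.001,0.09,0.1,-0.3,0.2,100],[0.003,-0.001,0.116,0.3,-0.3,0.26,100],[0.003,-0.001,0.116,0.4,-0.2,0.26,100]]]'

```text
time_s: 3.32
tcp_pos: [0.6128, 0.2675, 0.2362]
ee_rot: [[0.82, 0.444, -0.362], [0.315, 0.179, 0.932], [0.479, -0.878, 0.007]]
wrist_force: [-0.1, 0.6, 0.6]
gripper_width: 1.004
```

```bash
python3 - <<'E'
from h import *
stat();go(st(.115,0,.211),28,.003)
E
```

```text
t 3.32 grasp in station mm [104.1   4.1 243.3] lean 28.6 F [-0.1  0.6  0.6] w 1.004 J [  40.6   14.1  -23.4   20.   -26.7 -125.3]
t 3.32 rot [-0.008  0.     0.011] deg 0.7 cm [-0.59  3.05 -0.44] joints [  40.6   14.1  -23.4   20.   -26.7 -125.3] F [-0.1  0.6  0.6] w 1.004
```

Call:
step_arm --moves '[[[-0.004,0,0.005,-0.3,0.3,-0.3,100],[-0.008,0,0.011,-0.6,0.8,-0.44,100],[-0.008,0,0.011,-0.6,1.3,-0.44,100],[-0.008,0,0.011,-0.6,1.8,-0.44,100],[-0.008,0,0.011,-0.6,2,-0.44,100]]]'

```text
time_s: 3.73
tcp_pos: [0.617, 0.2613, 0.2102]
ee_rot: [[0.828, 0.433, -0.356], [0.319, 0.16, 0.934], [0.462, -0.887, -0.006]]
wrist_force: [-0.3, -0.1, -0.0]
gripper_width: 0.998
```

```bash
python3 - <<'E'
from h import *
stat();go(st(.115,0,.211),28,.003)
cap('wrist','w3');cap('scene','s3')
E
```

```text
t 3.73 grasp in station mm [105.9  -3.2 217.3] lean 27.5 F [-0.3 -0.1 -0. ] w 0.998 J [  39.8   15.9  -25.    21.8  -24.5 -126.8]
t 3.73 rot [ 0.006  0.001 -0.009] deg 0.6 cm [0.52 0.68 0.33] joints [  39.8   15.9  -25.    21.8  -24.5 -126.8] F [-0.3 -0.1 -0. ] w 0.998
```

View pics/w3.png

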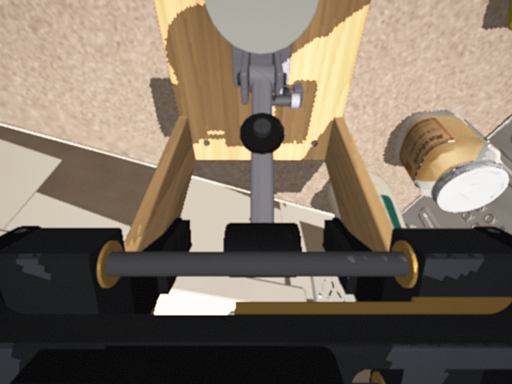

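View pics/s3.png

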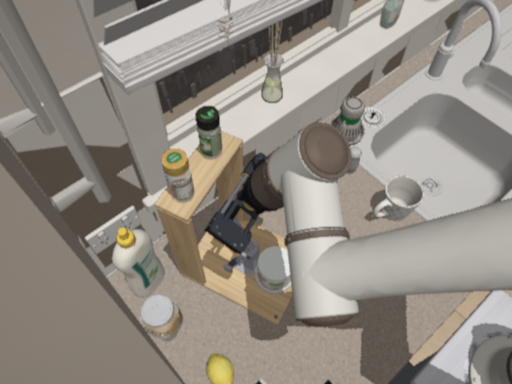

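The wrist view shows the grip between the pads, centred near x=262, and nothing else is close. I'm making the final adjustment and closing.

Call:
step_arm --moves '[[[0.003,0,-0.004,0.2,0.3,0.15,100],[0.006,0,-0.009,0.4,0.6,0.25,100],[0.006,0,-0.009,0.4,0.6,0.25,100],[0.006,0,-0.009,0.4,0.6,0.25,60],[0.006,0,-0.009,0.4,0.6,0.25,40]]]'

```text
time_s: 4.25
tcp_pos: [0.6225, 0.2668, 0.2086]
ee_rot: [[0.823, 0.44, -0.359], [0.317, 0.17, 0.933], [0.472, -0.882, 0.001]]
wrist_force: [1.0, -0.1, 0.1]
gripper_width: 0.917
```

Call:
step_arm --moves '[[[0,0,0,0,0,0,30],[0,0,0,0,0,0,30],[0,0,0,0,0,0,30],[0,0,0,0,0,0,30],[0,0,0,0,0,0,30]]]'

```text
time_s: 4.67
tcp_pos: [0.6224, 0.2668, 0.2086]
ee_rot: [[0.823, 0.44, -0.36], [0.317, 0.17, 0.933], [0.472, -0.882, 0.001]]
wrist_force: [0.6, 0.0, -1.2]
gripper_width: 0.558
```

```bash
python3 - <<'E'
from h import *
stat();go(st(.115,0,.211),28,.003)
cap('wrist','w4')
E
```

```text
t 4.67 grasp in station mm [112.9  -0.  215.7] lean 28.1 F [ 0.6  0.  -1.2] w 0.558 J [  39.7   16.5  -24.8   22.3  -23.3 -127.2]
t 4.67 rot [-0.001  0.001  0.003] deg 0.2 cm [-0.04  0.21  0.  ] joints [  39.7   16.5  -24.8   22.3  -23.3 -127.2] F [ 0.6  0.  -1.2] w 0.558
```

View pics/w4.png

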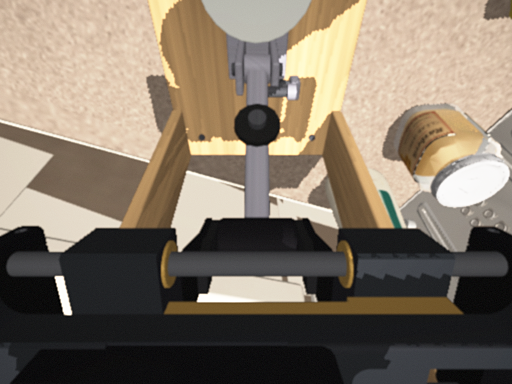

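The wrist view shows the fingers closing evenly on the grip's ends. One more hold call, and I'll plan the arc meanwhile.

Call:
step_arm --moves '[[[0,0,0,0,0,0,20],[0,0,0,0,0,0,20],[0,0,0,0,0,0,20],[0,0,0,0,0,0,20],[0,0,0,0,0,0,20]]]'

```text
time_s: 5.13
tcp_pos: [0.6225, 0.2667, 0.2086]
ee_rot: [[0.823, 0.44, -0.359], [0.317, 0.17, 0.933], [0.472, -0.882, 0.001]]
wrist_force: [-0.0, -0.5, 0.3]
gripper_width: 0.525
```

```bash
cat >> h.py <<'E'
PC=None
def grip_at(v):
    a=2.0-v; return np.array([.058-.138*np.cos(a),0,.086+.138*np.sin(a)])
def arc(v0,v1,lean0,lean1,off,n=5,extra=0):
    "rows: tool grasp point follows arc; off = held offset (station) of grasp point minus grip now"
    S=r.sense();R0=S['ee_rot'];p0=S['tcp_pos']-R0[:,1]*.008
    for i in range(1,n+1):
        v=v0+(v1-v0)*i/n; R=tool(lean0+(lean1-lean0)*i/n)
        dR=R@tool(lean0).T@R0
        dp=grip_at(v)-grip_at(v0); 
        # grip offset in tool frame kept
        pg=p0+R0@off
        tgt=pg+dp[0]*xs+dp[1]*ys+dp[2]*zs
        tcp=tgt-dR@off+dR[:,1]*.008
        w=Ro.from_matrix(R0.T@dR).as_rotvec();d=R0.T@(tcp-S['tcp_pos'])*100
        print(round(v,2),[round(float(q),3) for q in w],[round(float(q),2) for q in d])
def where():
    S=r.sense();g=S['tcp_pos']-S['ee_rot'][:,1]*.008-O
    x,z=g@xs,g@zs; a=np.arctan2(z-.086,.058-x);print('v~',round(2-a,3),'rad',round(np.hypot(z-.086,.058-x)*1000,1))
E
python3 - <<'E'
from h import *
stat();where();print(grip_at(0))
arc(0,.5,28,28,np.zeros(3))
E
```

```text
t 5.13 grasp in station mm [ 1.129e+02 -1.000e-01  2.157e+02] lean 28.1 F [-0.  -0.5  0.3] w 0.525 J [  39.7   16.5  -24.8   22.3  -23.4 -127.2]
v~ 0.028 rad 140.8
[0.11542826 0.         0.21148304]
0.1 [0.0, 0.0, -0.0] [-0.89, -1.05, 0.0]
0.2 [0.0, 0.0, -0.0] [-1.88, -2.02, 0.0]
0.3 [0.0, 0.0, -0.0] [-2.96, -2.87, 0.0]
0.4 [0.0, 0.0, -0.0] [-4.12, -3.62, 0.01]
0.5 [0.0, 0.0, -0.0] [-5.35, -4.24, 0.01]
```

Call:
step_arm --moves '[[[0,0,0,-0.5,-0.6,0,20],[0,0,0,-1.3,-1.5,0,20],[0,0,0,-2.2,-2.3,0,20],[0,0,0,-3,-2.9,0,20],[0,0,0,-4.1,-3.6,0,20]]]'

```text
time_s: 5.55
tcp_pos: [0.5731, 0.2479, 0.2206]
ee_rot: [[0.823, 0.44, -0.359], [0.316, 0.171, 0.933], [0.472, -0.882, 0.001]]
wrist_force: [6.0, 0.2, -6.4]
gripper_width: 0.523
```

```bash
python3 - <<'E'
from h import *
stat();where()
arc(.4,.9,28,24,np.array([0,.004,0]))
E
```

```text
t 5.55 grasp in station mm [ 60.1  -0.  227.6] lean 28.2 F [ 6.   0.2 -6.4] w 0.523 J [  41.4   10.8  -31.5   24.8  -22.9 -131.2]
v~ 0.415 rad 141.7
0.5 [0.0, 0.0, 0.014] [-1.23, -0.63, 0.0]
0.6 [0.0, 0.0, 0.028] [-2.53, -1.13, 0.0]
0.7 [0.0, 0.0, 0.042] [-3.86, -1.5, 0.0]
0.8 [0.0, 0.0, 0.056] [-5.23, -1.73, 0.0]
0.9 [0.0, 0.0, 0.07] [-6.61, -1.83, 0.01]
```

Call:
step_arm --moves '[[[0,0,0.014,-1.2,-0.6,0,20],[0,0,0.028,-2.5,-1.1,0,20],[0,0,0.042,-3.9,-1.5,0,20],[0,0,0.056,-5.2,-1.7,0,20],[0,0,0.07,-6.6,-1.8,0,20]]]'

```text
time_s: 5.97
tcp_pos: [0.5111, 0.2243, 0.2064]
ee_rot: [[0.851, 0.383, -0.36], [0.328, 0.149, 0.933], [0.411, -0.912, 0.002]]
wrist_force: [7.1, 0.6, -4.8]
gripper_width: 0.522
```

```bash
python3 - <<'E'
from h import *
stat();where()
arc(.9,1.4,24,18,np.array([0,.004,0]))
E
```

```text
t 5.97 grasp in station mm [-5.800e+00  2.000e-01  2.136e+02] lean 24.3 F [ 7.1  0.6 -4.8] w 0.522 J [  44.2    6.4  -36.8   21.6  -25.8 -130.9]
v~ 0.893 rad 142.7
1.0 [0.0, 0.0, 0.021] [-1.38, 0.13, 0.0]
1.1 [0.0, 0.0, 0.042] [-2.74, 0.4, 0.0]
1.2 [0.0, 0.0, 0.063] [-4.07, 0.81, 0.0]
1.3 [0.0, 0.0, 0.084] [-5.35, 1.34, 0.0]
1.4 [0.0, 0.0, 0.105] [-6.57, 2.0, 0.0]
```

Call:
step_arm --moves '[[[0,0,0.021,-1.4,0.1,0,20],[0,0,0.042,-2.7,0.4,0,20],[0,0,0.063,-4.1,0.8,0,20],[0,0,0.084,-5.3,1.3,0,20],[0,0,0.105,-6.6,2.0,0,20]]]'

```text
time_s: 6.38
tcp_pos: [0.4616, 0.2054, 0.1605]
ee_rot: [[0.887, 0.29, -0.36], [0.341, 0.114, 0.933], [0.311, -0.95, 0.002]]
wrist_force: [2.6, 1.7, -0.7]
gripper_width: 0.528
```

```bash
python3 - <<'E'
from h import *
stat();where()
arc(1.4,1.7,18,14,np.array([0,.004,0]))
E
```

```text
t 6.38 grasp in station mm [-58.    0.3 168.1] lean 18.1 F [ 2.6  1.7 -0.7] w 0.528 J [  46.3    6.7  -41.    16.9  -26.8 -129.3]
v~ 1.384 rad 142.1
1.46 [0.0, 0.0, 0.014] [-0.65, 0.52, -0.0]
1.52 [0.0, 0.0, 0.028] [-1.26, 1.08, -0.0]
1.58 [0.0, 0.0, 0.042] [-1.84, 1.68, -0.0]
1.64 [0.0, 0.0, 0.056] [-2.38, 2.31, -0.0]
1.7 [0.0, 0.0, 0.07] [-2.89, 2.97, -0.0]
```

Call:
step_arm --moves '[[[0,0,0.014,-0.65,0.5,0,20],[0,0,0.028,-1.3,1.1,0,20],[0,0,0.042,-1.8,1.7,0,20],[0,0,0.056,-2.4,2.3,0,20],[0,0,0.07,-2.9,3.0,0,20]]]'

```text
time_s: 6.8
tcp_pos: [0.4444, 0.1987, 0.1219]
ee_rot: [[0.905, 0.225, -0.36], [0.349, 0.088, 0.933], [0.242, -0.97, 0.001]]
wrist_force: [-3.7, 3.7, 0.2]
gripper_width: 0.526
```

```bash
python3 - <<'E'
from h import *
stat();where()
arc(1.7,1.98,14,14,np.array([0,.004,0]))
cap('scene','s5')
E
```

```text
t 6.8 grasp in station mm [-75.9   0.2 129.6] lean 14.0 F [-3.7  3.7  0.2] w 0.526 J [  46.5    9.7  -42.2   13.6  -26.  -127.1]
v~ 1.685 rad 140.8
1.76 [0.0, 0.0, 0.0] [-0.38, 0.67, -0.0]
1.81 [0.0, 0.0, 0.0] [-0.72, 1.36, -0.0]
1.87 [0.0, 0.0, 0.0] [-1.03, 2.07, -0.0]
1.92 [0.0, 0.0, 0.0] [-1.29, 2.8, -0.0]
1.98 [0.0, 0.0, 0.0] [-1.52, 3.54, -0.0]
```

View pics/s5.png

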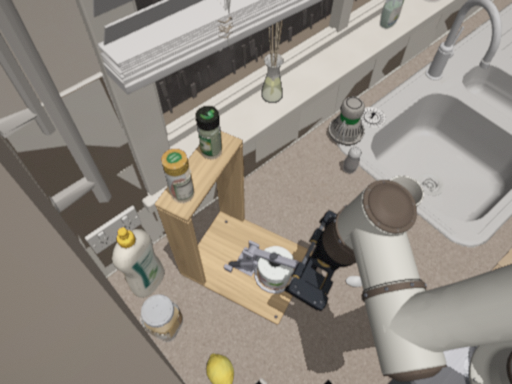

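The scene view shows the arm over the cover (around (275,262)), with the gripper in front and clear of the tin; the jars haven't moved. I'm pressing down slowly.

Call:
step_arm --moves '[[[0,0,0,-0.3,0.5,0,20],[0,0,0,-0.6,1.1,0,20],[0,0,0,-0.9,1.7,0,20],[0,0,0,-1.1,2.3,0,20],[0,0,0,-1.3,2.8,0,20]]]'

```text
time_s: 7.27
tcp_pos: [0.4394, 0.1968, 0.0919]
ee_rot: [[0.905, 0.227, -0.36], [0.349, 0.088, 0.933], [0.243, -0.97, 0.001]]
wrist_force: [-3.3, 2.3, 3.9]
gripper_width: 0.524
```

```bash
python3 - <<'E'
from h import *
stat();where()
arc(1.9,2.0,14,14,np.array([0,.004,0]))
E
```

```text
t 7.27 grasp in station mm [-81.2   0.2  99.6] lean 14.1 F [-3.3  2.3  3.9] w 0.524 J [  46.4   12.1  -46.5   18.1  -19.4 -131.7]
v~ 1.902 rad 139.9
1.92 [0.0, 0.0, 0.0] [-0.09, 0.26, -0.0]
1.94 [0.0, 0.0, 0.0] [-0.18, 0.52, -0.0]
1.96 [0.0, 0.0, 0.0] [-0.26, 0.79, -0.0]
1.98 [0.0, 0.0, 0.0] [-0.33, 1.05, -0.0]
2.0 [0.0, 0.0, 0.0] [-0.4, 1.32, -0.0]
```

Call:
step_arm --moves '[[[0,0,0.01,-0.1,0.3,0,20],[0,0,0.02,-0.2,0.6,0,20],[0,0,0.03,-0.25,0.9,0,20],[0,0,0.04,-0.3,1.1,0,20],[0,0,0.04,-0.3,1.2,0,20]]]'

```text
time_s: 7.68
tcp_pos: [0.439, 0.1966, 0.0793]
ee_rot: [[0.914, 0.188, -0.359], [0.352, 0.073, 0.933], [0.202, -0.979, 0.0]]
wrist_force: [-8.6, 5.2, 3.5]
gripper_width: 0.525
```

```bash
python3 - <<'E'
from h import *
stat();where()
c=cap('top','t6');c=cap('scene','s6')
a=cv2.imread('pics/s6.png')[180:330,170:350];cv2.imwrite('pics/s6z.png',cv2.resize(a,None,fx=4,fy=4,interpolation=cv2.INTER_CUBIC))
E
```

```text
t 7.68 grasp in station mm [-81.4   0.1  87.2] lean 11.7 F [-8.6  5.2  3.5] w 0.525 J [  46.2   14.2  -44.1   13.4  -21.6 -127.2]
v~ 1.992 rad 139.4
```

View pics/s6z.png

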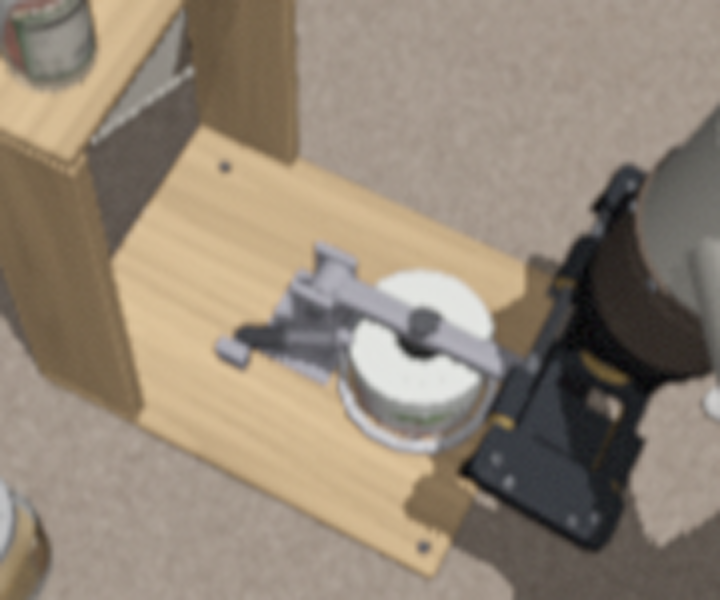

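The zoomed view shows the arm level on the cover, with the pad at about (425,325) on its middle. I'll press a little further to feel for a hard stop.

Call:
step_arm --moves '[[[0,0,0,0,0.1,0,20],[0,0,0,-0.05,0.25,0,20],[0,0,0,-0.1,0.4,0,20],[0,0,0,-0.1,0.4,0,20],[0,0,0,-0.1,0.4,0,20]]]'

```text
time_s: 8.2
tcp_pos: [0.4391, 0.1966, 0.0774]
ee_rot: [[0.913, 0.191, -0.36], [0.353, 0.074, 0.933], [0.205, -0.979, 0.0]]
wrist_force: [-15.6, 2.8, 20.5]
gripper_width: 0.525
```

```bash
python3 - <<'E'
from h import *
stat();where()
E
```

```text
t 8.2 grasp in station mm [-81.3   0.1  85.2] lean 11.8 F [-15.6   2.8  20.5] w 0.525 J [  46.2   14.4  -44.6   14.   -20.9 -127.7]
v~ 2.005 rad 139.3
```

Commanding 4 mm more gave only 2 mm and the force rose to about 20 N, so that's a hard stop and the cover is home. Now I'm swinging back.

```bash
python3 - <<'E'
from h import *
arc(1.98,1.7,11.8,14,np.zeros(3))
E
```

```text
1.92 [-0.0, -0.0, -0.008] [0.2, -0.75, 0.0]
1.87 [-0.0, -0.0, -0.015] [0.44, -1.48, 0.0]
1.81 [-0.0, -0.0, -0.023] [0.73, -2.21, 0.0]
1.76 [-0.0, -0.0, -0.031] [1.05, -2.91, 0.0]
1.7 [-0.0, -0.0, -0.038] [1.41, -3.6, -0.0]
```

Call:
step_arm --moves '[[[0,0,-0.008,0.2,-0.9,0,20],[0,0,-0.015,0.45,-1.7,0,20],[0,0,-0.023,0.75,-2.4,0,20],[0,0,-0.031,1.05,-3.1,0,20],[0,0,-0.038,1.4,-3.8,0,20]]]'

```text
time_s: 8.62
tcp_pos: [0.4433, 0.1981, 0.1141]
ee_rot: [[0.907, 0.221, -0.359], [0.349, 0.085, 0.933], [0.237, -0.971, 0.0]]
wrist_force: [-4.5, 8.6, -7.3]
gripper_width: 0.531
```

```bash
python3 - <<'E'
from h import *
stat();where()
arc(1.7,1.3,14,18,np.zeros(3))
cap('scene','s7')
a=cv2.imread('pics/s7.png')[180:330,170:350];cv2.imwrite('pics/s7z.png',cv2.resize(a,None,fx=4,fy=4,interpolation=cv2.INTER_CUBIC))
E
```

```text
t 8.62 grasp in station mm [-7.700e+01  1.000e-01  1.219e+02] lean 13.7 F [-4.5  8.6 -7.3] w 0.531 J [  46.5   10.4  -42.8   13.9  -25.  -127.5]
v~ 1.74 rad 139.7
1.62 [-0.0, -0.0, -0.014] [0.62, -0.92, 0.0]
1.54 [-0.0, -0.0, -0.028] [1.3, -1.8, 0.0]
1.46 [-0.0, -0.0, -0.042] [2.06, -2.61, 0.0]
1.38 [-0.0, -0.0, -0.056] [2.88, -3.37, 0.0]
1.3 [-0.0, -0.0, -0.07] [3.75, -4.05, -0.0]
```

View pics/s7z.png

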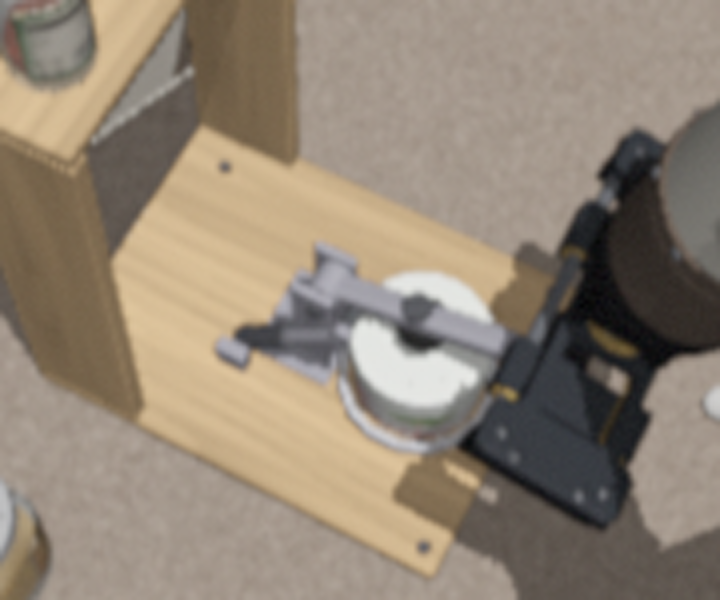

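The arm is lifting, still held, and the tin is standing in its nest.

Call:
step_arm --moves '[[[0,0,-0.014,0.6,-0.9,0,20],[0,0,-0.028,1.3,-1.8,0,20],[0,0,-0.042,2.05,-2.6,0,20],[0,0,-0.056,2.9,-3.4,0,20],[0,0,-0.07,3.75,-4.1,0,20]]]'

```text
time_s: 9.08
tcp_pos: [0.4664, 0.2069, 0.162]
ee_rot: [[0.89, 0.281, -0.359], [0.342, 0.108, 0.933], [0.301, -0.954, -0.0]]
wrist_force: [-13.2, 10.1, -2.0]
gripper_width: 0.525
```

```bash
python3 - <<'E'
from h import *
stat();where()
arc(1.33,.85,18,24,np.zeros(3))
E
```

```text
t 9.08 grasp in station mm [-52.8  -0.  169.6] lean 17.5 F [-13.2  10.1  -2. ] w 0.525 J [  46.     7.3  -39.3   15.5  -28.3 -127.7]
v~ 1.354 rad 138.9
1.23 [-0.0, 0.0, -0.021] [1.15, -0.69, -0.0]
1.14 [-0.0, 0.0, -0.042] [2.36, -1.27, -0.0]
1.04 [-0.0, 0.0, -0.063] [3.61, -1.73, -0.0]
0.95 [-0.0, 0.0, -0.084] [4.91, -2.07, -0.0]
0.85 [-0.0, 0.0, -0.105] [6.23, -2.29, -0.0]
```

Call:
step_arm --moves '[[[0,0,-0.021,1.2,-0.7,0,20],[0,0,-0.042,2.4,-1.3,0,20],[0,0,-0.063,3.6,-1.7,0,20],[0,0,-0.084,4.9,-2.1,0,20],[0,0,-0.105,6.2,-2.3,0,20]]]'

```text
time_s: 9.5
tcp_pos: [0.5168, 0.2263, 0.2043]
ee_rot: [[0.854, 0.376, -0.359], [0.329, 0.145, 0.933], [0.403, -0.915, -0.0]]
wrist_force: [-5.8, 5.0, -0.1]
gripper_width: 0.53
```

```bash
python3 - <<'E'
from h import *
stat();where()
arc(.87,.4,24,28,np.zeros(3))
E
```

```text
t 9.5 grasp in station mm [  0.3   0.  211.7] lean 23.8 F [-5.8  5.  -0.1] w 0.53 J [  44.     7.3  -35.6   20.6  -26.5 -129.8]
v~ 0.86 rad 138.3
0.78 [-0.0, -0.0, -0.014] [1.31, 0.03, -0.0]
0.68 [-0.0, -0.0, -0.028] [2.61, 0.18, -0.0]
0.59 [-0.0, -0.0, -0.042] [3.89, 0.44, -0.0]
0.49 [-0.0, -0.0, -0.056] [5.14, 0.83, -0.01]
0.4 [-0.0, -0.0, -0.07] [6.34, 1.33, -0.01]
```

Call:
step_arm --moves '[[[0,0,-0.014,1.3,0,0,20],[0,0,-0.028,2.6,0.2,0,20],[0,0,-0.042,3.9,0.4,0,20],[0,0,-0.056,5.1,0.8,0,20],[0,0,-0.07,6.3,1.3,0,20]]]'

```text
time_s: 9.92
tcp_pos: [0.5761, 0.2489, 0.2176]
ee_rot: [[0.826, 0.435, -0.359], [0.318, 0.167, 0.933], [0.466, -0.885, -0.0]]
wrist_force: [-3.0, 3.8, -1.7]
gripper_width: 0.527
```

```bash
python3 - <<'E'
from h import *
stat();where()
arc(.4,0.02,28,28,np.zeros(3))
E
```

```text
t 9.92 grasp in station mm [ 6.330e+01 -1.000e-01  2.246e+02] lean 27.8 F [-3.   3.8 -1.7] w 0.527 J [  41.3   11.4  -30.9   24.2  -23.3 -130.5]
v~ 0.391 rad 138.7
0.32 [-0.0, 0.0, -0.0] [0.89, 0.55, -0.0]
0.25 [-0.0, 0.0, -0.0] [1.74, 1.17, -0.0]
0.17 [-0.0, 0.0, -0.0] [2.54, 1.84, -0.0]
0.1 [-0.0, 0.0, -0.0] [3.29, 2.58, -0.0]
0.02 [-0.0, 0.0, -0.0] [3.97, 3.37, -0.0]
```

Call:
step_arm --moves '[[[0,0,0,0.9,0.5,0,20],[0,0,0,1.7,1.2,0,20],[0,0,0,2.5,1.8,0,20],[0,0,0,3.2,2.5,0,20],[0,0,0,3.8,3.2,0,20]]]'

```text
time_s: 10.33
tcp_pos: [0.6217, 0.2663, 0.2068]
ee_rot: [[0.826, 0.435, -0.359], [0.318, 0.167, 0.933], [0.465, -0.885, -0.0]]
wrist_force: [-2.7, 3.8, -3.7]
gripper_width: 0.526
```

Call:
step_arm --moves '[[[0,0,0,0,0,0,20],[0,0,0,0.1,0.1,0,20],[0,0,0,0.1,0.1,0,20],[0,0,0,0.1,0.1,0,20],[0,0,0,0.1,0.1,0,20]]]'

```text
time_s: 10.75
tcp_pos: [0.622, 0.2664, 0.2067]
ee_rot: [[0.826, 0.435, -0.359], [0.318, 0.167, 0.933], [0.466, -0.885, -0.0]]
wrist_force: [-1.6, 4.3, -7.5]
gripper_width: 0.531
```

```bash
python3 - <<'E'
from h import *
stat();where()
cap('scene','s8');cap('wrist','w8')
E
```

```text
t 10.75 grasp in station mm [ 1.124e+02 -2.000e-01  2.138e+02] lean 27.8 F [-1.6  4.3 -7.5] w 0.531 J [  39.7   16.7  -24.6   21.8  -23.7 -126.7]
v~ 0.027 rad 138.9
```

View pics/w8.png

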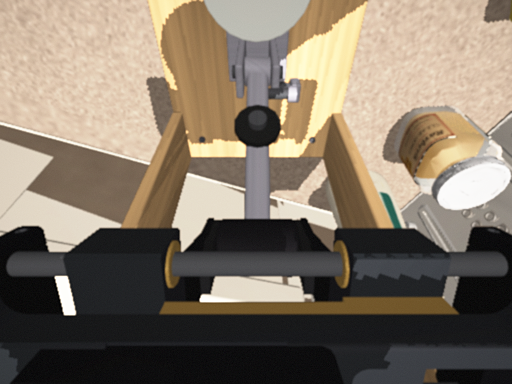

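The wrist view matches the view at the original grasp (knob at (257,126) against (257,124)), so the arm is parked. I'm releasing.

Call:
step_arm --moves '[[[0,0,0,0,0,0,100],[0,0,0,0,0,0,100],[0,0,0,0,0,0,100],[0,0,0,0,0,0,100],[0,0,0,0,0,0,100]]]'

```text
time_s: 11.27
tcp_pos: [0.6238, 0.2669, 0.21]
ee_rot: [[0.823, 0.44, -0.359], [0.316, 0.17, 0.933], [0.471, -0.882, 0.001]]
wrist_force: [-0.3, 0.3, -0.0]
gripper_width: 0.817
```

Call:
step_arm --moves '[[[0,0,0,0,0,0,100],[0,0,0,0,0,0,100],[0,0,0,0,0,0,100],[0,0,0,0,0,0,100],[0,0,0,0,0,0,100]]]'

```text
time_s: 11.68
tcp_pos: [0.6234, 0.2672, 0.209]
ee_rot: [[0.824, 0.438, -0.36], [0.317, 0.169, 0.933], [0.47, -0.883, 0.0]]
wrist_force: [0.0, 0.2, 0.2]
gripper_width: 0.995
```

```bash
python3 - <<'E'
from h import *
stat();cap('wrist','w9')
E
```

```text
t 11.68 grasp in station mm [113.9  -0.  216. ] lean 28.0 F [0.  0.2 0.2] w 0.995 J [  39.7   16.6  -24.4   21.8  -23.7 -126.7]
```

View pics/w9.png

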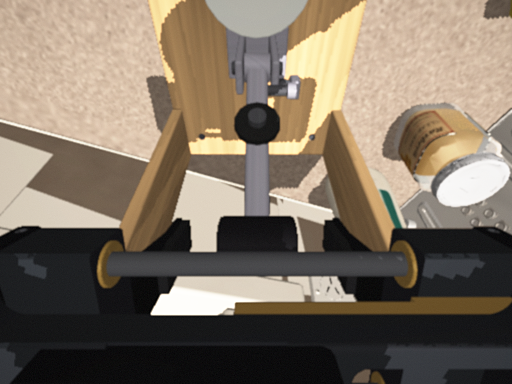

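The fingers are open on both sides of the grip and the wrist force is zero. I'm backing out along the tool axis.

Call:
step_arm --moves '[[[0,0,0,0,-1,0,100],[0,0,0,0,-3,0,100],[0,0,0,0,-5.5,0,100],[0,0,0,0,-8,0,100],[0,0,0,0,-10,0,100]]]'

```text
time_s: 12.15
tcp_pos: [0.5789, 0.2501, 0.2999]
ee_rot: [[0.823, 0.44, -0.36], [0.317, 0.171, 0.933], [0.472, -0.882, 0.001]]
wrist_force: [0.9, 0.0, 0.1]
gripper_width: 1.002
```

Call:
step_arm --moves '[[[0,0,0,-2,-2,0,100],[0,0,0,-4,-4,-2,100],[0,0,0,-6,-5,-5,100],[0,0,0,-8,-6,-8,100],[0,0,0,-10,-7,-11,100]]]'

```text
time_s: 12.57
tcp_pos: [0.5045, 0.103, 0.3129]
ee_rot: [[0.823, 0.439, -0.362], [0.318, 0.171, 0.932], [0.471, -0.882, 0.001]]
wrist_force: [-0.2, -0.5, 0.1]
gripper_width: 0.999
```

Call:
step_arm --moves '[[[0,0,0,0,0,-3,100],[0,0,0,0,0,-6,100],[0,0,0,0,0,-9,100],[0,0,0,0,0,-12,100],[0,0,0,0,0,-12,100]]]'

```text
time_s: 12.98
tcp_pos: [0.5506, -0.0115, 0.3133]
ee_rot: [[0.824, 0.441, -0.355], [0.313, 0.168, 0.935], [0.472, -0.882, 0.0]]
wrist_force: [1.5, 0.4, -0.5]
gripper_width: 0.996
```

```bash
python3 - <<'E'
from h import *
stat();t=cap('top','t9');s=cap('scene','s9')
a=cv2.imread('pics/t9.png')[120:295,150:300]; cv2.imwrite('pics/t9z.png',cv2.resize(a,None,fx=3.4,fy=3.4,interpolation=cv2.INTER_CUBIC))
a=cv2.imread('pics/s9.png')[100:325,155:320]; cv2.imwrite('pics/s9z.png',cv2.resize(a,None,fx=2.6,fy=2.6,interpolation=cv2.INTER_CUBIC))
pts=[]
for c,n,box in((t,'t',(225,225,265,275)),(s,'s',(250,240,300,285))):
    im=c['image'].astype(int);m=((im.min(2)>215)).astype(np.uint8);M=np.zeros_like(m);M[box[1]:box[3],box[0]:box[2]]=1;m*=M
    q=cv2.findContours(m,0,1)[0];q=max(q,key=cv2.contourArea);e=cv2.fitEllipse(cv2.convexHull(q));print(n,e,onz(c,*e[0],.074));pts.append(e[0])
print(tri(t,pts[0],s,pts[1]), tri(t,(244.24,251.03),s,(275.56,262.71)),proj(t,st(0,0,.074)),proj(s,st(0,0,.074)))
E
```

```text
t 12.98 grasp in station mm [ -53.9 -234.1  320.3] lean 28.1 F [ 1.5  0.4 -0.5] w 0.996 J [ 13.8   0.  -19.2  -4.9 -42.9 -80.2]
t ((244.2481689453125, 251.18417358398438), (35.338653564453125, 35.77860641479492), 142.50387573242188) [0.51093665 0.22395529 0.074     ]
s ((275.33892822265625, 264.29248046875), (31.934438705444336, 34.731258392333984), 100.23665618896484) [0.51313258 0.22479708 0.074     ]
(array([0.51188288, 0.22451026, 0.07483121]), np.float64(0.0023126137659626954)) (array([0.51184042, 0.22426614, 0.08329783]), np.float64(0.0026029689035984398)) (np.float64(243.84437145907506), np.float64(250.11139605588045)) (np.float64(275.1606953675075), np.float64(264.2328310338944))
```

View pics/t9z.png

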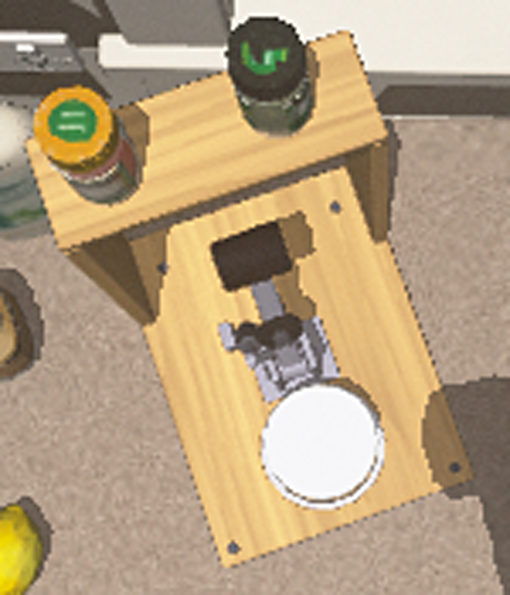

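View pics/s9z.png

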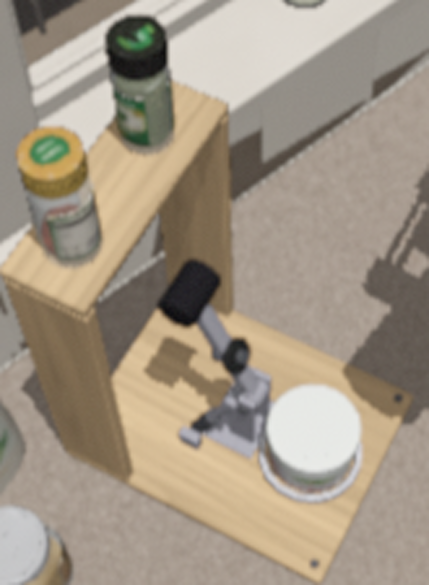

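Both views show the grip back where it started, the jars in the same pixels and the tin in its nest. The cover top dropped from 83.3 mm to 74.8 mm, and fully home is 74. After one hold call to settle I'll hand it in.

Call:
step_arm --moves '[[[0,0,0,0,0,0,100],[0,0,0,0,0,0,100],[0,0,0,0,0,0,100],[0,0,0,0,0,0,100],[0,0,0,0,0,0,100]]]'

```text
time_s: 13.5
tcp_pos: [0.5489, -0.0072, 0.312]
ee_rot: [[0.823, 0.438, -0.361], [0.318, 0.17, 0.933], [0.47, -0.883, 0.001]]
wrist_force: [0.1, 0.3, -0.1]
gripper_width: 0.995
```

```bash
python3 - <<'E'
from h import *
stat();print(r.finish_job())
E
```

```text
t 13.5 grasp in station mm [ -53.9 -229.4  319.1] lean 28.0 F [ 0.1  0.3 -0.1] w 0.995 J [ 14.3  -0.1 -19.5  -4.8 -42.8 -80.4]
the job is handed in; nothing more can be done
None
```

I gripped the parked grip by its flat ends at a 28° lean, swung the clamp arm over and pressed the cover down to a hard stop. I then swung the arm back to its stop, let go and handed the job in at 13.5 s; no verdict was reported.

**Pressing:** at the bottom, commanding 4 mm more gave only 2 mm, and the force rose to about 20 N. The arm angle there was about 2.0 rad, worked out from the gripper position.

**Last checks, by camera:**
- **Cover:** its top dropped from 83.3 mm to 74.8 mm, against 74 mm when fully home. That is within the calibration error.
- **Tin:** it stands in its nest, with the cover centre within about 2 mm of the nest centre.
- **Clamp arm and jars:** the grip and both jars look the same as in the first pictures.
- **Robot:** it stands clear of everything, with the wrist force near zero.

**What went wrong:** during the first approach at a 35° lean, joint 5 reached the edge of its range (measured -9.1° against a limit of -9.14°). I eased the lean to 28° and it stayed well clear of the limit after that. If the limit check is strict, that moment is the one risk I know of.

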